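# Line up the sample jars by height

## Robot

A 6-joint arm with a two-finger parallel gripper is mounted at the origin on the work surface. World frame = base frame: x ahead of the robot, y to its left, z up, the work surface at z = 0. Lengths are in m, angles in degrees, forces in N, time in s.
With the tool pointing down it reaches from about 0.325 to 0.925 m from the base axis. Payload 3.1 kg.
Tool frame: the origin (TCP) lies on the front face of the gripper's body, between the roots of the fingers; the fingertips stand 73 mm ahead of it and the grasp point (between the pads) lies 54 mm ahead of it; z points along the fingers, y is the line along which they close (so a half turn about z gives the same grasp; the last joint's range is limited). The gripper opens to 85 mm and grips with 20 to 120 N. Pads are 22 mm wide; open, the fingers measure 114 mm over their backs; the gripper's body (76 mm by 85 mm) begins 54 mm behind the grasp point. The pads swing forward as they close: fully open they stand 13 mm farther back than shut.
Start: joints at [56.998, 12.427, 92.441, -0, 75.132, -6.429], TCP at [0.28, 0.559, 0.304] pointing down, gripper open.
Joint ranges: [-157.48, 157.48], [-44.54, 120.13], [17.64, 146.25], [-64.5, 244.5], [7.68, 150.69], [-147.95, 147.95]. Speed limits (degrees/s): [159.86, 159.86, 180, 180, 180, 180].

## Interface

Orientations are given as [roll, pitch, yaw] about the fixed x, y, z axes, in that order (R = Rz(yaw) Ry(pitch) Rx(roll)).
In Python, from plant import arm gives the robot as it stands. The module is installed in compiled form; this text tells all that it offers.
- The arm moves only by the tool jog_arm, never from a script. Its argument "motion" is text: rows parted by semicolons, each of 4 numbers parted by spaces: the shift along the tool's x, y, z normalised to -1 to 1, where 1 is 0.4 m, then the turn about the tool's z normalised to -1 to 1, where 1 is 120 degrees. A call has 1 to 5 rows; each row is the pose to reach, as a shift and turn from the pose commanded when the call began, along the tool's axes at that moment; what a row does not reach only later rows make up. A row lasts 1/8 s, in which the tool goes at most 62.5 mm and 10.7 degrees, less where a joint would pass 70% of its speed; a pose out of reach is approached as far as the arm can. A call with a number of a shift or a turn outside -1 to 1 is refused whole. A call with a gripper value outside its range is refused whole. "gripper" is the opening, from 0 (shut) to 1 (fully open), set as the call begins (left out, the last holds). The fingers move at their own pace and stop on an object; "squeeze" is the grip in N (left out, the last holds). Time passes only in rows, so rows that repeat a pose let the fingers close. It gives the time, the measured TCP pose, the force, the opening and the grip force at its end, in the units of the state.
- arm.observe(): the state, without advancing time (a new reading comes with each control period).
- arm.camera(name): name is "side" or "top"; returns the picture (420x560x3 uint8, blue, green, red); there is no depth.
- arm.calibration(name): a dict with "fx", "fy", "cx", "cy" (pixels), "eye" and "orientation" of the camera in the world. Camera axes: x right, y up, looking along -z (the intrinsics and any distortion apply to the point x, -y, -z); pixel columns grow to the right and rows downward; lengths in m; the calibration is good to about 2 mm. A picture is of the moment at which its call begins. calibration takes no time and is no camera call.
- arm.close_job(): hands the job in; it is judged then, once.
The state is a dict: "time": time; "joints": joint angles; "joint_vel": joint speeds; "effort": joint torques, N m; "tcp_pos": TCP position; "ee_rot": TCP orientation; "ft_force": force on the tool from outside, world axes, zero at the start; "moment": the same for the moment, N m; "finger_gap": finger opening in m; "gripper_force": force on a finger pad.
Only numpy, scipy, OpenCV 4.12 (cv2) and the standard library are available. Lean on these libraries where they do the work, as an engineer would, in place of code of your own. Each camera call takes 0.05 s, during which the arm holds its last target. There are 200 camera calls.

## Task

Make up today's sample row: stand the four sealed olive jars upright on the four grey pads of the white board, one centred on each pad, in order of height, the shortest on the pad next to the upright steel end plate and the tallest at the other end. They are glass, so set them down gently and do not knock them together or tip them over.

Things in the scene. Friction and masses are not known exactly. Their poses are not given: they have to be found in the camera images.
- jar_squat: sealed round olive jar, the shortest of the four: 66 mm diameter, 62 mm high overall, 0.15 to 0.42 kg, loose, standing. Olive green glass, paper band; straight side up to 18 mm below the top, then a yellow lid 62 mm across, 13 mm high. Origin: centre of the underside, z up the jar. The jars differ only in height and diameter, which do not go together; places shuffled.
- jar_slim: sealed round olive jar, the second shortest: 52 mm diameter, 84 mm high overall, 0.15 to 0.42 kg, loose, standing. Olive green glass, paper band; straight side up to 18 mm below the top, then a yellow lid 48 mm across, 13 mm high. Origin: centre of the underside, z up the jar. The jars differ only in height and diameter, which do not go together; places shuffled.
- jar_wide: sealed round olive jar, the second tallest: 62 mm diameter, 106 mm high overall, 0.15 to 0.42 kg, loose, standing. Olive green glass, paper band; straight side up to 18 mm below the top, then a yellow lid 58 mm across, 13 mm high. Origin: centre of the underside, z up the jar. The jars differ only in height and diameter, which do not go together; places shuffled.
- jar_tall: sealed round olive jar, the tallest: 54 mm diameter, 130 mm high overall, 0.15 to 0.42 kg, loose, standing. Olive green glass, paper band; straight side up to 18 mm below the top, then a yellow lid 50 mm across, 13 mm high. Origin: centre of the underside, z up the jar. The jars differ only in height and diameter, which do not go together; places shuffled.
- pad_a: fixed round grey pad, 80 mm diameter, 3 mm thick, on a white board 15 mm thick (90 by 500 mm) lying across the bench; the first, at the board's +y end. The four pads stand in a straight row, 90 mm from centre to centre. Origin: centre of the pad's underside, so its top is 3 mm above the origin (18 mm above the bench); y runs along the row, x across it, away from the robot.
- pad_b: fixed round grey pad, 80 mm diameter, 3 mm thick, on a white board 15 mm thick (90 by 500 mm) lying across the bench; the second from the +y end. The four pads stand in a straight row, 90 mm from centre to centre. Origin: centre of the pad's underside, so its top is 3 mm above the origin (18 mm above the bench); y runs along the row, x across it, away from the robot.
- pad_c: fixed round grey pad, 80 mm diameter, 3 mm thick, on a white board 15 mm thick (90 by 500 mm) lying across the bench; the third from the +y end. The four pads stand in a straight row, 90 mm from centre to centre. Origin: centre of the pad's underside, so its top is 3 mm above the origin (18 mm above the bench); y runs along the row, x across it, away from the robot.
- pad_d: fixed round grey pad, 80 mm diameter, 3 mm thick, on a white board 15 mm thick (90 by 500 mm) lying across the bench; the last, at the board's -y end. The four pads stand in a straight row, 90 mm from centre to centre. Origin: centre of the pad's underside, so its top is 3 mm above the origin (18 mm above the bench); y runs along the row, x across it, away from the robot.
- end_plate: fixed upright dark steel plate, 60 mm wide across the board, 6 mm thick, 60 mm high, on a 30 mm foot; it stands on the board, 75 mm beyond the centre of the end pad, at either end of the row (at the other end stands a small low steel sauce cup, 42 mm wide, 26 mm high). Origin: centre of its underside on the board.
- pick_dish: a bystander: small white dish of cocktail sticks, 44 mm diameter, 28 mm high (sticks to 46 mm), loose, between the two middle jars, at least 20 mm from either. Other bystanders by the jars (two gherkins 63 mm long, a spare yellow lid 56 mm across) are under 20 mm high. Origin: centre of its underside.
Not all that is in view belongs to the job. What is shaped like the jar_tall but purple is not meant.

How it is judged (in metres and radians):
At the end, for the whole second after the job is handed in: Each jar stands upright (within 0.08 rad) and at rest on its own pad, its centre within 14 mm of the pad's centre: shortest on the pad next to the end plate, then second shortest, second tallest, and the tallest on the pad farthest from the end plate (((horizontal distance between end_plate and pad_a below 0.12 m and horizontal distance between jar_squat and pad_a below 0.014 m and z of jar_squat in the frame of pad_a between -0.001 and 0.007 m and horizontal distance between jar_slim and pad_b below 0.014 m and z of jar_slim in the frame of pad_b between -0.001 and 0.007 m and horizontal distance between jar_wide and pad_c below 0.014 m and z of jar_wide in the frame of pad_c between -0.001 and 0.007 m and horizontal distance between jar_tall and pad_d below 0.014 m and z of jar_tall in the frame of pad_d between -0.001 and 0.007 m) or (horizontal distance between end_plate and pad_d below 0.12 m and horizontal distance between jar_squat and pad_d below 0.014 m and z of jar_squat in the frame of pad_d between -0.001 and 0.007 m and horizontal distance between jar_slim and pad_c below 0.014 m and z of jar_slim in the frame of pad_c between -0.001 and 0.007 m and horizontal distance between jar_wide and pad_b below 0.014 m and z of jar_wide in the frame of pad_b between -0.001 and 0.007 m and horizontal distance between jar_tall and pad_a below 0.014 m and z of jar_tall in the frame of pad_a between -0.001 and 0.007 m)) and angle between each of jar_squat, jar_slim, jar_wide, jar_tall's own z axis and vertical below 0.08 rad and linear speed of each of jar_squat, jar_slim, jar_wide, jar_tall below 0.02 m/s and angular speed of each of jar_squat, jar_slim, jar_wide, jar_tall below 0.2 rad/s); the robot touches nothing.
It fails at once if two jars are knocked together (more than 3 N) (contact force between any of jar_slim, jar_wide, jar_tall and jar_squat above 3 N or contact force between any of jar_wide, jar_tall and jar_slim above 3 N or contact force between jar_tall and jar_wide above 3 N).
It fails at once if a jar is tipped over (more than 0.6 rad) (angle between any of jar_squat, jar_slim, jar_wide, jar_tall's own z axis and vertical above 0.6 rad).
It fails at once if a jar is dropped or pressed hard onto a pad (more than 60 N) (contact force between any of pad_a, pad_b, pad_c, pad_d and anything else above 60 N).
It also fails if it takes over 96 s, if anything falls off the work surface, if the arm or the gripper's body presses on something with over 40 N, if the wrist force passes 120 N, or if a joint passes its speed limit or range.

## Working session

There is one attempt and no reset: what is moved stays moved. The work goes in short steps, Python scripts to look and compute and a tool call to move; the robot and the scene stay as the last step left them, time stands still between calls to the robot, and variables do not carry over. Pictures are saved under pics/ and viewed, at most 14 in all, crops included, and the job is handed in when it is done.

Besides the shell and the picture viewer there is one more tool, called after "Call:" by a JSON object that holds its "op" and its "data". jog_arm: Moves the arm, as the interface text tells. Scaled input: -1 to 1 covers 0.4 m each way for a shift and 120 degrees each way for a turn. Its arguments: {"type":"object","properties":{"motion":{"type":"string"},"gripper":{"type":"number"},"squeeze":{"type":"number"}},"required":["motion"]}

```bash
mkdir -p pics
python3 - <<'E'
from plant import arm
import cv2
for n in("top","side"):
    cv2.imwrite(f"pics/{n}0.png",arm.camera(n)); print(n,arm.calibration(n))
print(arm.observe())
E
```

```text
top {'fx': 449.89123184815924, 'fy': 449.89123184815924, 'cx': 274.26680033737824, 'cy': 203.19955728298402, 'eye': array([0.28920931, 0.01556588, 1.0859242 ]), 'orientation': array([ 11.84184886,   0.34243624, -87.61856275])}
side {'fx': 478.7084029018574, 'fy': 478.7084029018574, 'cx': 273.4114017988536, 'cy': 214.96896219868952, 'eye': array([ 0.29730854, -0.83434933,  0.69009732]), 'orientation': array([ 54.26225391,  -0.31490196, -14.75622863])}
{'time': 0.1, 'joints': array([ 5.69975551e+01,  1.24717940e+01,  9.25197827e+01, -4.46611012e-05,
        7.51318253e+01, -6.43015558e+00]), 'joint_vel': array([-0.03638432, -0.07230401, -0.0122297 ,  0.00510166, -0.06983749,
       -0.02566073]), 'effort': array([-3.90918567e-04, -3.98075044e+01, -3.04968166e+01, -2.89526515e-04,
        4.22102865e-03,  1.80588643e-05]), 'tcp_pos': array([0.27925966, 0.55849873, 0.30270108]), 'ee_rot': array([-1.79877370e+02, -1.37771428e-02,  1.53427707e+02]), 'ft_force': array([-0.65121262, -0.25476189, -0.68814607]), 'moment': array([ 0.03080359, -0.01252168,  0.02973937]), 'gripper_force': 0.0, 'finger_gap': 0.08525159920640919}
```

View pics/top0.png

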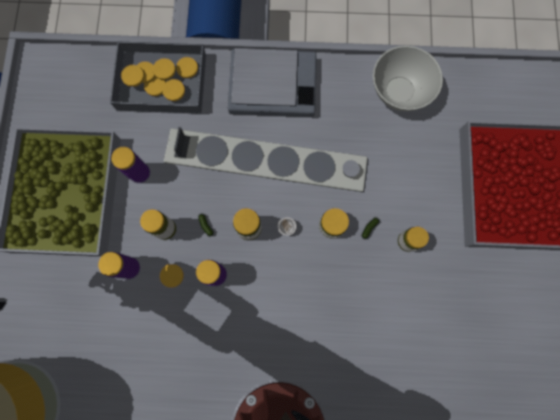

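View pics/side0.png

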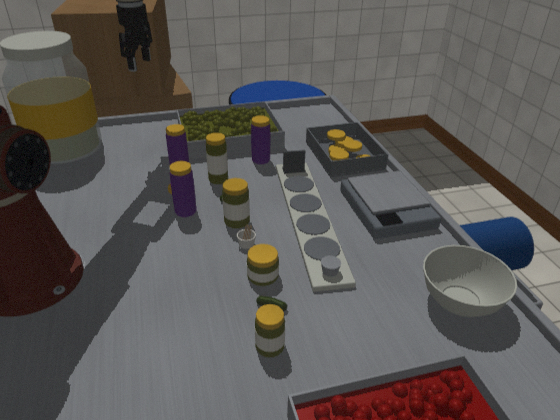

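Top view: end plate at the left (+y) end (178,142), sauce cup at (351,170), and pads at (212,151), (247,156), (283,161), (319,166). Lids of the olive jars: tall (152,222), wide (246,221), squat (334,222), slim (416,238). The three purple jars are decoys. I'll enlarge the row and measure.

```bash
cat > h.py <<'E'
import numpy as np, cv2
from scipy.spatial.transform import Rotation as R
from scipy.optimize import fsolve
from plant import arm
class Cam:
    def __init__(s,n):
        c=arm.calibration(n); s.c=c; s.M=R.from_euler('xyz',c['orientation'],degrees=True).as_matrix()
    def proj(s,p):
        q=(np.atleast_2d(p)-s.c['eye'])@s.M; return np.c_[s.c['cx']+s.c['fx']*q[:,0]/-q[:,2], s.c['cy']-s.c['fy']*q[:,1]/-q[:,2]]
    def at(s,uv,z):
        d=s.M@[(uv[0]-s.c['cx'])/s.c['fx'],-(uv[1]-s.c['cy'])/s.c['fy'],-1]; e=s.c['eye']; return e+d*(z-e[2])/d[2]
    def cyl(s,uv,r,z0,z1):
        "xy of a vertical cylinder whose silhouette centroid is uv"
        t=np.linspace(0,6.283,60)
        def f(xy):
            P=np.vstack([np.c_[xy[0]+r*np.cos(t),xy[1]+r*np.sin(t),0*t+z] for z in(z0,z1)])
            m=cv2.moments(cv2.convexHull(s.proj(P).astype(np.float32))); return [m['m10']/m['m00']-uv[0],m['m01']/m['m00']-uv[1]]
        return fsolve(f,s.at(uv,z1)[:2])
def blobs(mask,amin):
    n,_,st,ce=cv2.connectedComponentsWithStats(mask.astype(np.uint8)); return [(ce[i].round(1),st[i][4],st[i][:4]) for i in range(1,n) if st[i][4]>amin]
E
python3 - <<'E'
from h import *
J={'tall':(.054,.130),'wide':(.062,.106),'squat':(.066,.062),'slim':(.052,.084)}
px={'top':dict(tall=(152,222),wide=(246,221),squat=(334,222),slim=(416,238)),'side':dict(tall=(217,140),wide=(236,187),squat=(263,254),slim=(270,314))}
for n in px:
    im=cv2.imread(f"pics/{n}0.png"); h=cv2.cvtColor(im,cv2.COLOR_BGR2HSV); C=Cam(n)
    m=(h[...,0]>14)&(h[...,0]<30)&(h[...,1]>190)&(h[...,2]>110)
    B=blobs(m,60)
    for j,p in px[n].items():
        b=min(B,key=lambda b:np.hypot(*(b[0]-p))); d,H=J[j]
        print(n,j,b[0],b[1],b[2],C.cyl(b[0],d/2-.002,H-.013,H).round(4))
im=cv2.imread("pics/top0.png"); cv2.imwrite("pics/c1.png",cv2.resize(im[115:275,95:445][:,:200],None,fx=4,fy=3.75,interpolation=2)[:600])
cv2.imwrite("pics/c2.png",cv2.resize(im[120:200,160:380],None,fx=3.6,fy=3.6,interpolation=2))
E
```

```text
Traceback (most recent call last):
ValueError: min() iterable argument is empty
```

```bash
cat > m.py <<'E'
from h import *
J={'tall':(.054,.130),'wide':(.062,.106),'squat':(.066,.062),'slim':(.052,.084)}
px={'top':dict(tall=(152,222),wide=(246,221),squat=(334,222),slim=(416,238)),'side':dict(tall=(217,140),wide=(236,187),squat=(263,254),slim=(270,314))}
for n in px:
    im=cv2.imread(f"pics/{n}0.png"); h=cv2.cvtColor(im,cv2.COLOR_BGR2HSV); C=Cam(n)
    print([h[p[1],p[0]] for p in px[n].values()])
    m=(h[...,0]>14)&(h[...,0]<30)&(h[...,1]>190)&(h[...,2]>110)
    m=(h[...,0]>12)&(h[...,0]<26)&(h[...,1]>150)&(h[...,2]>120)
    B=blobs(m,60)
    for j,p in px[n].items():
        b=min(B,key=lambda b:np.hypot(*(b[0]-p))); d,H=J[j]
        print(n,j,b[0],b[1],b[2],C.cyl(b[0],d/2-.002,H-.013,H).round(4))
C=Cam('top'); im=cv2.imread("pics/top0.png"); h=cv2.cvtColor(im,cv2.COLOR_BGR2HSV)
for p in[(212,151),(247,156),(283,161),(319,166)]: print(p,im[p[1],p[0]],C.at(p,.018).round(4))
for u,v in[(-12,0)]: print(im[151-20,212-5])
print('plate',C.at((181,157),.015),'cup',C.at((351,170),.041))
cv2.imwrite("pics/c2.png",cv2.resize(im[120:200,160:380],None,fx=3.6,fy=3.6,interpolation=2))
E
python3 m.py
```

```text
[array([ 21, 173, 177], dtype=uint8), array([ 21, 173, 159], dtype=uint8), array([ 21, 172, 166], dtype=uint8), array([ 21, 174, 157], dtype=uint8)]
top tall [151.5 220.6] 361 [141 210  22  22] [0.4413 0.2943]
top wide [245.7 221.2] 470 [234 209  25  25] [0.4522 0.0917]
top squat [334.7 221.5] 515 [322 209  26  25] [ 0.4671 -0.111 ]
top slim [417.  236.9] 323 [407 228  21  19] [ 0.4358 -0.2936]
[array([ 21, 188, 144], dtype=uint8), array([ 22, 182, 157], dtype=uint8), array([ 21, 179, 171], dtype=uint8), array([ 22, 181, 169], dtype=uint8)]
side tall [214.9 136.6] 129 [206 133  19   9] [0.442  0.3045]
side wide [234.6 184.4] 241 [223 179  24  12] [0.4516 0.0877]
side squat [262.2 253.5] 447 [248 245  30  19] [ 0.4671 -0.1144]
side slim [269.6 314.1] 456 [256 304  28  21] [ 0.4377 -0.2891]
(212, 151) [97 91 88] [0.639  0.1916 0.018 ]
(247, 156) [96 90 86] [0.6295 0.1038 0.018 ]
(283, 161) [94 88 84] [0.6201 0.0141 0.018 ]
(319, 166) [94 87 84] [ 0.6108 -0.0751  0.018 ]
[124 117 115]
plate [0.6213299 0.2681258 0.015    ] cup [ 0.5969128  -0.15031658  0.041     ]h.py:18: RuntimeWarning: The iteration is not making good progress, as measured by the 
 improvement from the last ten iterations.
  return fsolve(f,s.at(uv,z1)[:2])
```

View pics/c2.png

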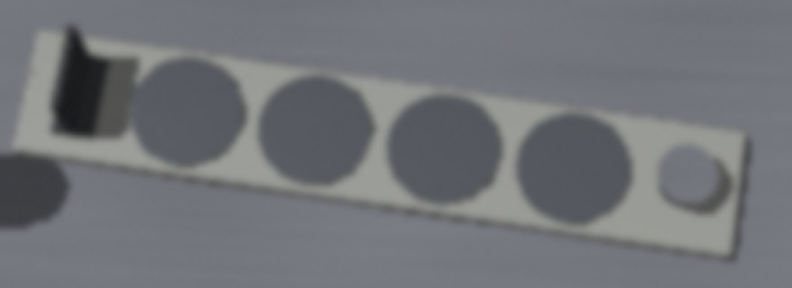

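Crop: end plate at the left end. Pad centres in full-image pixels are A (212.2,150.8), B (247.8,156.1), C (283.6,161.4) and D (319.4,166.7), with the cup at the right. I'll redo the lid masks so they include the shaded sides.

```bash
sed -i 's/>150)&(h\[...,2\]>120)/>130)\&(h[...,2]>45)/; /^    print(\[h/d' m.py
sed -i 's/(212,151),(247,156),(283,161),(319,166)/(212.2,150.8),(247.8,156.1),(283.6,161.4),(319.4,166.7)/; s/print(p,im.*round(4))/print(p,C.at(p,.018).round(4))/; /^for u,v/d;/c2.png/d' m.py
cat >> m.py <<'E'
print('dish',C.at((287,227),.028),'gherkins',C.at((206,224),.01),C.at((371,228),.01))
for p in [(124,158),(111,264),(208,271)]: print('purple',C.at(p,.13))
print('lid',C.at((171,276),.01))
ims=[cv2.resize(cv2.imread("pics/side0.png")[110:360,150:350],None,fx=2.4,fy=2.4,interpolation=2), cv2.resize(cv2.imread("pics/top0.png")[140:300,90:220],None,fx=2.4,fy=2.4)]
ims[1]=cv2.copyMakeBorder(ims[1],0,600-ims[1].shape[0],0,0,0); cv2.imwrite("pics/c3.png",np.hstack(ims))
E
python3 m.py 2>/dev/null
```

```text
top tall [152.4 221. ] 428 [141 210  24  23] [0.4405 0.2923]
top wide [246.2 221.6] 531 [234 209  26  26] [0.4513 0.0905]
top squat [334.7 221.7] 567 [321 209  28  26] [ 0.4667 -0.111 ]
top slim [416.6 237.2] 378 [406 227  23  21] [ 0.4351 -0.2927]
side tall [215.  138.6] 226 [206 132  19  14] [0.4404 0.293 ]
side wide [234.5 186.6] 363 [223 178  25  18] [0.4495 0.0785]
side squat [262.3 255.6] 591 [248 244  30  24] [ 0.4677 -0.1126]
side slim [269.5 316.5] 602 [256 304  28  26] [ 0.4362 -0.2942]
(212.2, 150.8) [0.6395 0.1911 0.018 ]
(247.8, 156.1) [0.6293 0.1018 0.018 ]
(283.6, 161.4) [0.6191 0.0126 0.018 ]
(319.4, 166.7) [ 0.609  -0.0761  0.018 ]
plate [0.6213299 0.2681258 0.015    ] cup [ 0.5969128  -0.15031658  0.041     ]
dish [ 0.45406887 -0.00152938  0.028     ] gherkins [0.45624284 0.19445913 0.01      ] [ 0.46266913 -0.20436051  0.01      ]
purple [0.57832202 0.36755228 0.13      ]
purple [0.34398954 0.36930171 0.13      ]
purple [0.33781675 0.16301102 0.13      ]
lid [0.32861163 0.26824634 0.01      ]
```

View pics/c3.png

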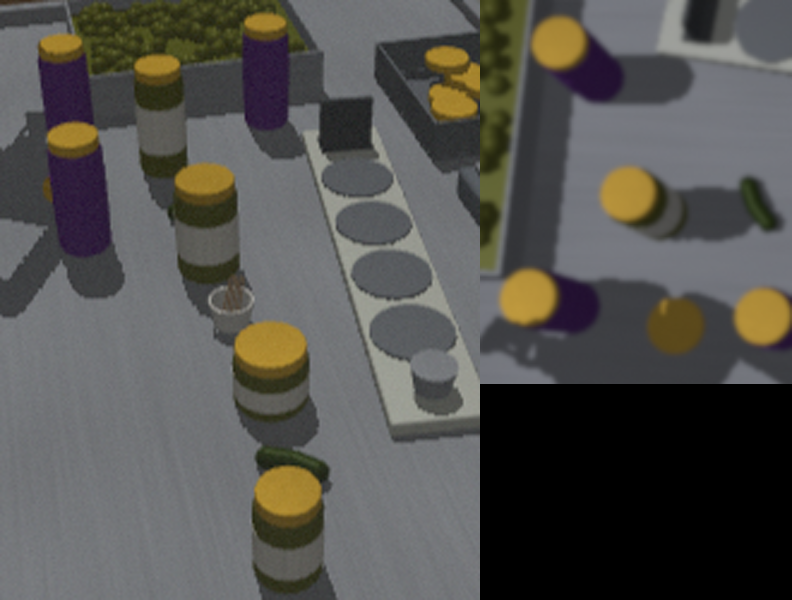

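Crop: side view confirms the order along the bench: tall, wide, dish, squat, slim, with olive jars showing the paper band. I'll check wide's position, which differs between views, and build a move calculator.

```bash
cat > go.py <<'E'
import sys
from h import *
def go(x,y,z,yaw=83.5):
    s=arm.observe(); q=R.from_euler('xyz',s['ee_rot'],degrees=True)
    d=q.inv().apply(np.array([x,y,z])-s['tcp_pos'])
    dy=(yaw-s['ee_rot'][2]+180)%360-180
    print('t',s['time'],'tcp',s['tcp_pos'].round(4),'yaw',s['ee_rot'][2].round(1),'F',s['ft_force'].round(1),'gap',s['finger_gap'].round(4),s['gripper_force'],'\nshift',(d/.4).round(3),'turn',round(-dy/120,3))
if __name__=='__main__': go(*map(float,sys.argv[1:]))
E
python3 - <<'E'
from h import *
S=Cam('side')
for y in(.0785,.0845,.0905): print(y,S.proj([[.451,y,.1],[.451,y,0]]))
t=np.linspace(0,6.283,90)
for x,y,H,r in[(.451,.0905,.106,.029),(.4405,.2925,.13,.025)]:
  P=S.proj(np.vstack([np.c_[x+r*np.cos(t),y+r*np.sin(t),0*t+z] for z in(H-.013,H)])); print(P.min(0),P.max(0))
E
python3 go.py .467 -.111 .25
```

```text
0.0785 [[235.24001118 188.74714486]
 [236.94827556 223.83359709]]
0.0845 [[234.7370093  187.37827473]
 [236.46373881 222.39108184]]
0.0905 [[234.23830189 186.02109159]
 [235.98313068 220.9602625 ]]
[221.43812653 177.23522813] [246.93109302 195.50221615]
[205.20359397 132.06156901] [224.85702033 145.33059694]Traceback (most recent call last):
  File "go.py", line 8, in <module>
    if __name__=='__main__': go(*map(float,sys.argv[1:]))
                             ~~^^^^^^^^^^^^^^^^^^^^^^^^^^
  File "go.py", line 7, in go
    print('t',s['time'],'tcp',s['tcp_pos'].round(4),'yaw',s['ee_rot'][2].round(1),'F',s['ft_force'].round(1),'gap',s['finger_gap'].round(4),s['gripper_force'],'\nshift',(d/.4).round(3),'turn',round(-dy/120,3))
                                                                                                                   ^^^^^^^^^^^^^^^^^^^^^
AttributeError: 'float' object has no attribute 'round'
```

Wide at y≈0.089 fits both views.

```bash
sed -i "s/s\['finger_gap'\].round(4)/round(s['finger_gap'],4)/" go.py; python3 go.py .467 -.111 .25
```

```text
t 0.1 tcp [0.2793 0.5585 0.3027] yaw 153.4 F [-0.7 -0.3 -0.7] gap 0.0853 0.0 
shift [-1.169 -1.287  0.134] turn 0.583
```

Call:
{"op": "jog_arm", "data": {"motion": "-0.58 -0.64 0 0.583; -0.58 -0.64 0 0.583; -0.58 -0.64 0 0.583; -0.58 -0.64 0 0.583; -0.58 -0.64 0 0.583", "gripper": 1, "squeeze": 40}}

```text
time: 0.72
tcp_pos: [0.3636, 0.2561, 0.3035]
ee_rot: [-180.0, 0.0, 99.4]
ft_force: [0.6, -0.2, -0.6]
finger_gap: 0.0855
gripper_force: 0.0
```

```bash
python3 go.py .467 -.111 .25
```

```text
t 0.725 tcp [0.3636 0.2561 0.3035] yaw 99.4 F [ 0.6 -0.2 -0.6] gap 0.0855 0.0 
shift [-0.948  0.105  0.134] turn 0.132
```

Call:
{"op": "jog_arm", "data": {"motion": "-0.948 0.105 0.1 0.132; -0.948 0.105 0.1 0.132; -0.948 0.105 0.1 0.132; -0.948 0.105 0.1 0.132; -0.948 0.105 0.1 0.132"}}

```text
time: 1.35
tcp_pos: [0.4495, -0.0427, 0.271]
ee_rot: [180.0, -0.0, 83.9]
ft_force: [0.5, 1.0, 0.4]
finger_gap: 0.0859
gripper_force: 0.0
```

```bash
python3 go.py .467 -.111 .2
```

```text
t 1.35 tcp [ 0.4495 -0.0427  0.271 ] yaw 83.9 F [0.5 1.  0.4] gap 0.0859 0.0 
shift [-0.165  0.062  0.178] turn 0.003
```

Call:
{"op": "jog_arm", "data": {"motion": "-0.165 0.062 0.178 0.003; -0.165 0.062 0.178 0.003; -0.165 0.062 0.178 0.003; -0.165 0.062 0.178 0.003; -0.165 0.062 0.178 0.003"}}

```text
time: 1.98
tcp_pos: [0.4678, -0.1082, 0.2015]
ee_rot: [179.9, 0.0, 83.6]
ft_force: [0.3, -0.1, -0.2]
finger_gap: 0.0854
gripper_force: 0.0
```

```bash
python3 go.py .467 -.111 .082
```

```text
t 1.975 tcp [ 0.4678 -0.1082  0.2015] yaw 83.6 F [ 0.3 -0.1 -0.2] gap 0.0854 0.0 
shift [-0.007 -0.002  0.299] turn 0.001
```

Call:
{"op": "jog_arm", "data": {"motion": "-0.007 -0.002 0.1 0; -0.007 -0.002 0.18 0; -0.007 -0.002 0.25 0; -0.007 -0.002 0.299 0; -0.007 -0.002 0.299 0"}}

```text
time: 2.6
tcp_pos: [0.4654, -0.1105, 0.0801]
ee_rot: [-179.9, -0.0, 83.6]
ft_force: [0.3, 0.5, -0.1]
finger_gap: 0.0854
gripper_force: 0.0
```

```bash
python3 go.py .467 -.111 .082; python3 -c "
from h import *
a=[cv2.resize(arm.camera('side')[170:330,190:350],None,fx=2.4,fy=2.4),cv2.resize(arm.camera('top')[150:310,260:420],None,fx=2.4,fy=2.4)]
cv2.imwrite('pics/g1.png',np.hstack(a))"
```

```text
t 2.6 tcp [ 0.4654 -0.1105  0.0801] yaw 83.6 F [ 0.3  0.5 -0.1] gap 0.0854 0.0 
shift [-0.001  0.004 -0.005] turn 0.001
```

View pics/g1.png

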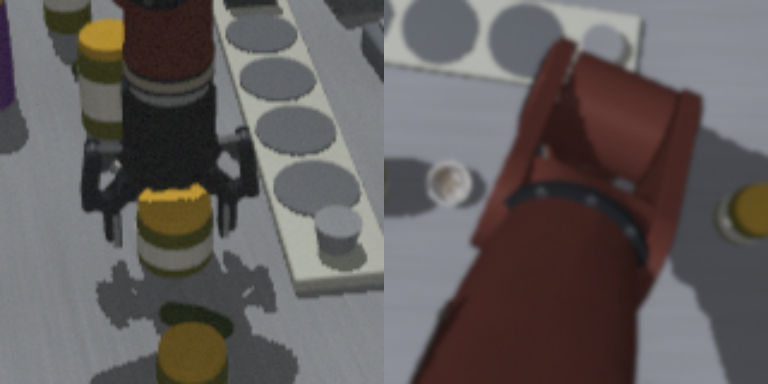

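The squat jar sits between the open fingers, with a finger clear on each side. Closing on it.

Call:
{"op": "jog_arm", "data": {"motion": "0 0 0 0; 0 0 0 0; 0 0 0 0; 0 0 0 0; 0 0 0 0", "gripper": 0, "squeeze": 40}}

```text
time: 3.32
tcp_pos: [0.4679, -0.1122, 0.0825]
ee_rot: [179.8, 0.0, 83.5]
ft_force: [0.3, 0.9, 6.1]
finger_gap: 0.0645
gripper_force: 45.5
```

Call:
{"op": "jog_arm", "data": {"motion": "0 0 -0.05 0; 0 0 -0.12 0; 0 0 -0.22 0; 0 0 -0.32 0; 0 0 -0.32 0"}}

```text
time: 3.95
tcp_pos: [0.468, -0.1125, 0.2121]
ee_rot: [179.6, 0.1, 83.5]
ft_force: [0.8, -0.3, -2.1]
finger_gap: 0.0647
gripper_force: 45.5
```

```bash
python3 go.py .6395 .191 .208
```

```text
t 3.95 tcp [ 0.468  -0.1125  0.2121] yaw 83.5 F [ 0.8 -0.3 -2.1] gap 0.0647 45.4582320805639 
shift [0.802 0.34  0.011] turn 0.0
```

Call:
{"op": "jog_arm", "data": {"motion": "0.08 0.034 0.011 0; 0.2 0.085 0.011 0; 0.33 0.14 0.011 0; 0.46 0.195 0.011 0; 0.58 0.246 0.011 0"}}

```text
time: 4.58
tcp_pos: [0.5892, 0.1093, 0.2014]
ee_rot: [-179.8, 0.1, 83.5]
ft_force: [0.3, -0.2, -1.8]
finger_gap: 0.0644
gripper_force: 45.3
```

```bash
python3 go.py .6395 .191 .15
```

```text
t 4.575 tcp [0.5892 0.1093 0.2014] yaw 83.5 F [ 0.3 -0.2 -1.8] gap 0.0644 45.3157028183341 
shift [0.217 0.102 0.128] turn 0.0
```

Call:
{"op": "jog_arm", "data": {"motion": "0.11 0.05 0 0; 0.19 0.09 0.02 0; 0.217 0.102 0.07 0; 0.217 0.102 0.128 0; 0.217 0.102 0.128 0"}}

```text
time: 5.2
tcp_pos: [0.6367, 0.1889, 0.1473]
ee_rot: [-179.4, 0.2, 83.5]
ft_force: [-0.1, -1.1, -2.9]
finger_gap: 0.0645
gripper_force: 45.3
```

Call:
{"op": "jog_arm", "data": {"motion": "0 0 0 0; 0 0 0 0"}}

```text
time: 5.45
tcp_pos: [0.641, 0.1892, 0.154]
ee_rot: [179.9, -0.0, 83.5]
ft_force: [0.6, -0.2, -1.9]
finger_gap: 0.0646
gripper_force: 45.3
```

```bash
python3 go.py .6395 .191 .101;python3 go.py .6395 .191 .101; python3 -c "
from h import *
a=[cv2.resize(arm.camera('side')[100:260,220:380],None,fx=2.4,fy=2.4),cv2.resize(arm.camera('top')[80:240,140:300],None,fx=2.4,fy=2.4)]
cv2.imwrite('pics/g2.png',np.hstack(a))"; python3 go.py .6395 .191 .101
```

```text
t 5.45 tcp [0.641  0.1892 0.154 ] yaw 83.5 F [ 0.6 -0.2 -1.9] gap 0.0646 45.27090453542769 
shift [ 0.004 -0.004  0.133] turn -0.0
t 5.45 tcp [0.641  0.1892 0.154 ] yaw 83.5 F [ 0.6 -0.2 -1.9] gap 0.0646 45.27090453542769 
shift [ 0.004 -0.004  0.133] turn -0.0
t 5.55 tcp [0.6411 0.1893 0.1543] yaw 83.5 F [-0.8  0.2 -2. ] gap 0.0649 45.27216394431889 
shift [ 0.004 -0.005  0.133] turn -0.0
```

View pics/g2.png

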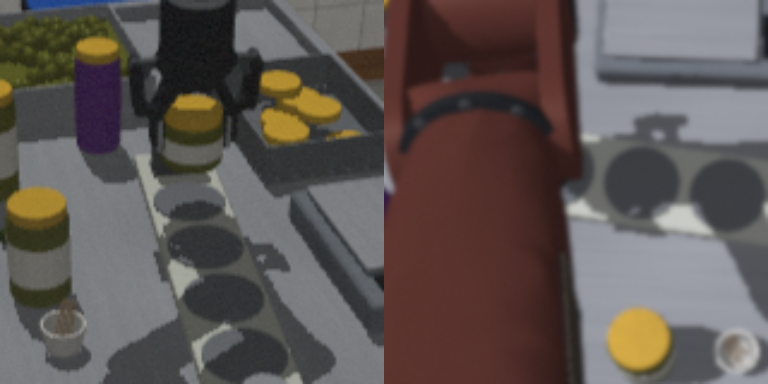

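The squat jar is held upright above pad A. Now a slow descent.

Call:
{"op": "jog_arm", "data": {"motion": "0.004 -0.004 0.05 0; 0.004 -0.004 0.085 0; 0.004 -0.004 0.11 0; 0.004 -0.004 0.122 0; 0.004 -0.004 0.125 0"}}

```text
time: 6.18
tcp_pos: [0.6388, 0.1911, 0.1023]
ee_rot: [-180.0, 0.0, 83.5]
ft_force: [-0.1, -0.0, -2.0]
finger_gap: 0.0645
gripper_force: 45.4
```

Call:
{"op": "jog_arm", "data": {"motion": "0 0 0.001 0; 0 0 0.002 0; 0 0 0.003 0; 0 0 0.004 0; 0 0 0.005 0"}}

```text
time: 6.8
tcp_pos: [0.639, 0.1911, 0.101]
ee_rot: [180.0, -0.0, 83.5]
ft_force: [-0.1, 0.7, -2.2]
finger_gap: 0.0648
gripper_force: 45.4
```

```bash
python3 go.py .6395 .191 .101
```

```text
t 6.8 tcp [0.639  0.1911 0.101 ] yaw 83.5 F [-0.1  0.7 -2.2] gap 0.0648 45.43756227940321 
shift [-0.     0.001 -0.   ] turn 0.0
```

Still carrying its weight, so I'll ease down until contact.

Call:
{"op": "jog_arm", "data": {"motion": "0 0 0.001 0; 0 0 0.002 0; 0 0 0.003 0; 0 0 0.004 0; 0 0 0.004 0"}}

```text
time: 7.42
tcp_pos: [0.639, 0.1912, 0.1006]
ee_rot: [-180.0, 0.0, 83.5]
ft_force: [-3.6, -0.7, 6.5]
finger_gap: 0.0645
gripper_force: 46.4
```

Contact (force up to +6.5 N). Release and rise.

Call:
{"op": "jog_arm", "data": {"motion": "0 0 0 0; 0 0 0 0; 0 0 0 0; 0 0 0 0; 0 0 0 0", "gripper": 1}}

```text
time: 8.05
tcp_pos: [0.6389, 0.1911, 0.0992]
ee_rot: [-180.0, 0.0, 83.5]
ft_force: [1.3, 0.1, -0.5]
finger_gap: 0.0857
gripper_force: 0.0
```

Call:
{"op": "jog_arm", "data": {"motion": "0 0 -0.08 0; 0 0 -0.2 0; 0 0 -0.35 0; 0 0 -0.45 0; 0 0 -0.45 0"}}

```text
time: 8.68
tcp_pos: [0.6415, 0.1917, 0.2854]
ee_rot: [179.4, -0.2, 83.5]
ft_force: [0.6, 0.9, 0.6]
finger_gap: 0.0858
gripper_force: 0.0
```

```bash
python3 go.py .4355 -.293 .25
```

```text
t 8.675 tcp [0.6415 0.1917 0.2854] yaw 83.5 F [0.6 0.9 0.6] gap 0.0858 0.0 
shift [-1.262 -0.376  0.081] turn 0.0
```

Call:
{"op": "jog_arm", "data": {"motion": "-0.75 -0.22 0.06 0; -0.75 -0.22 0.06 0; -0.75 -0.22 0.06 0; -0.75 -0.22 0.06 0; -0.75 -0.22 0.06 0"}}

```text
time: 9.3
tcp_pos: [0.516, -0.0973, 0.2533]
ee_rot: [-179.9, -0.0, 83.5]
ft_force: [0.8, -1.0, 0.6]
finger_gap: 0.0855
gripper_force: 0.0
```

```bash
python3 go.py .4355 -.293 .22
```

```text
t 9.3 tcp [ 0.516  -0.0973  0.2533] yaw 83.5 F [ 0.8 -1.   0.6] gap 0.0855 0.0 
shift [-0.509 -0.145  0.083] turn 0.0
```

Call:
{"op": "jog_arm", "data": {"motion": "-0.509 -0.145 0.083 0; -0.509 -0.145 0.083 0; -0.509 -0.145 0.083 0; -0.509 -0.145 0.083 0; -0.509 -0.145 0.083 0"}}

```text
time: 9.93
tcp_pos: [0.4356, -0.2926, 0.22]
ee_rot: [-179.8, -0.1, 83.3]
ft_force: [0.5, 0.3, 0.4]
finger_gap: 0.0855
gripper_force: 0.0
```

Call:
{"op": "jog_arm", "data": {"motion": "0 0 0 0; 0 0 0 0"}}

```text
time: 10.18
tcp_pos: [0.4378, -0.2905, 0.2219]
ee_rot: [-180.0, -0.0, 83.6]
ft_force: [0.4, -0.5, 0.0]
finger_gap: 0.0854
gripper_force: 0.0
```

```bash
python3 go.py .4355 -.293 .1
```

```text
t 10.175 tcp [ 0.4378 -0.2905  0.2219] yaw 83.6 F [ 0.4 -0.5  0. ] gap 0.0854 0.0 
shift [-0.007 -0.005  0.305] turn 0.001
```

Call:
{"op": "jog_arm", "data": {"motion": "-0.007 -0.005 0.1 0; -0.007 -0.005 0.18 0; -0.007 -0.005 0.25 0; -0.007 -0.005 0.3 0; -0.007 -0.005 0.302 0"}}

```text
time: 10.8
tcp_pos: [0.4345, -0.2923, 0.0998]
ee_rot: [-179.8, -0.1, 83.6]
ft_force: [-0.2, 0.5, -0.9]
finger_gap: 0.0855
gripper_force: 0.0
```

Call:
{"op": "jog_arm", "data": {"motion": "0 0 0 0; 0 0 0 0; 0 0 0 0; 0 0 0 0; 0 0 0 0", "gripper": 0}}

```text
time: 11.42
tcp_pos: [0.4363, -0.295, 0.1032]
ee_rot: [179.8, 0.1, 83.5]
ft_force: [1.0, 1.9, 5.6]
finger_gap: 0.0512
gripper_force: 41.8
```

```bash
python3 go.py .4355 -.293 .1
```

```text
t 11.425 tcp [ 0.4363 -0.295   0.1032] yaw 83.5 F [1.  1.9 5.6] gap 0.0512 41.84706618078053 
shift [ 0.005 -0.003  0.008] turn -0.0
```

Call:
{"op": "jog_arm", "data": {"motion": "0 0 -0.05 0; 0 0 -0.12 0; 0 0 -0.22 0; 0 0 -0.32 0; 0 0 -0.32 0"}}

```text
time: 12.05
tcp_pos: [0.4367, -0.2959, 0.2331]
ee_rot: [179.6, 0.3, 83.5]
ft_force: [0.1, -0.3, -2.9]
finger_gap: 0.0511
gripper_force: 42.4
```

```bash
python3 go.py .6293 .1018 .22
```

```text
t 12.05 tcp [ 0.4367 -0.2959  0.2331] yaw 83.5 F [ 0.1 -0.3 -2.9] gap 0.0511 42.43084755144082 
shift [1.043 0.366 0.03 ] turn 0.0
```

Call:
{"op": "jog_arm", "data": {"motion": "0.08 0.028 0 0; 0.2 0.07 0.01 0; 0.33 0.116 0.01 0; 0.46 0.161 0.01 0; 0.59 0.207 0.01 0"}}

```text
time: 12.68
tcp_pos: [0.5431, -0.0674, 0.2228]
ee_rot: [-179.8, -0.0, 83.5]
ft_force: [1.5, -1.2, -1.1]
finger_gap: 0.0513
gripper_force: 42.4
```

Call:
{"op": "jog_arm", "data": {"motion": "0.12 0.042 0 0; 0.24 0.084 0 0; 0.34 0.12 0.01 0; 0.42 0.148 0.01 0; 0.44 0.155 0.01 0"}}

```text
time: 13.3
tcp_pos: [0.6246, 0.1004, 0.2185]
ee_rot: [-179.8, 0.0, 83.7]
ft_force: [0.2, -0.5, -2.1]
finger_gap: 0.0507
gripper_force: 42.4
```

Call:
{"op": "jog_arm", "data": {"motion": "0 0 0 0; 0 0 0 0; 0 0 0 0"}}

```text
time: 13.68
tcp_pos: [0.6251, 0.0975, 0.2212]
ee_rot: [-180.0, 0.0, 83.4]
ft_force: [0.2, -0.3, -2.1]
finger_gap: 0.0515
gripper_force: 42.4
```

```bash
python3 go.py .6293 .1018 .122
```

```text
t 13.675 tcp [0.6251 0.0975 0.2212] yaw 83.4 F [ 0.2 -0.3 -2.1] gap 0.0515 42.406712434021756 
shift [0.012 0.009 0.248] turn -0.001
```

Call:
{"op": "jog_arm", "data": {"motion": "0.012 0.009 0.07 0; 0.012 0.009 0.14 0; 0.012 0.009 0.2 0; 0.012 0.009 0.23 0; 0.012 0.009 0.24 0"}}

```text
time: 14.3
tcp_pos: [0.6293, 0.1026, 0.1249]
ee_rot: [-179.9, 0.0, 83.5]
ft_force: [0.1, -0.3, -2.0]
finger_gap: 0.0513
gripper_force: 42.4
```

Call:
{"op": "jog_arm", "data": {"motion": "0 0 0.001 0; 0 0 0.002 0; 0 0 0.003 0; 0 0 0.004 0; 0 0 0.005 0"}}

```text
time: 14.92
tcp_pos: [0.6297, 0.1031, 0.1235]
ee_rot: [180.0, -0.0, 83.5]
ft_force: [-0.3, -1.1, -2.0]
finger_gap: 0.0512
gripper_force: 42.4
```

```bash
python3 go.py .6293 .1018 .121
```

```text
t 14.925 tcp [0.6297 0.1031 0.1235] yaw 83.5 F [-0.3 -1.1 -2. ] gap 0.0512 42.40934167988598 
shift [-0.003 -0.001  0.006] turn 0.0
```

Call:
{"op": "jog_arm", "data": {"motion": "-0.003 0 0.002 0; -0.003 0 0.003 0; -0.003 0 0.004 0; -0.003 0 0.005 0; -0.003 0 0.005 0"}}

```text
time: 15.55
tcp_pos: [0.6294, 0.1019, 0.1213]
ee_rot: [-180.0, 0.0, 83.5]
ft_force: [0.0, 0.6, -1.9]
finger_gap: 0.0509
gripper_force: 42.4
```

Call:
{"op": "jog_arm", "data": {"motion": "0 0 0.001 0; 0 0 0.001 0; 0 0 0.001 0"}}

```text
time: 15.92
tcp_pos: [0.6295, 0.1019, 0.1212]
ee_rot: [180.0, -0.0, 83.5]
ft_force: [-0.6, 0.4, -1.1]
finger_gap: 0.0512
gripper_force: 42.6
```

Call:
{"op": "jog_arm", "data": {"motion": "0 0 0.001 0; 0 0 0.002 0; 0 0 0.002 0"}}

```text
time: 16.3
tcp_pos: [0.6296, 0.102, 0.1212]
ee_rot: [-180.0, -0.0, 83.5]
ft_force: [-2.8, 0.9, 4.8]
finger_gap: 0.0513
gripper_force: 43.0
```

Contact. Release and rise.

Call:
{"op": "jog_arm", "data": {"motion": "0 0 0 0; 0 0 0 0; 0 0 0 0; 0 0 0 0; 0 0 0 0", "gripper": 1}}

```text
time: 16.92
tcp_pos: [0.6295, 0.1018, 0.1201]
ee_rot: [-180.0, 0.0, 83.5]
ft_force: [-0.3, 1.0, -0.7]
finger_gap: 0.0854
gripper_force: 0.0
```

Call:
{"op": "jog_arm", "data": {"motion": "0 0 -0.08 0; 0 0 -0.2 0; 0 0 -0.35 0; 0 0 -0.4 0; 0 0 -0.4 0"}}

```text
time: 17.55
tcp_pos: [0.6304, 0.1019, 0.2823]
ee_rot: [179.8, -0.0, 83.5]
ft_force: [-0.0, -0.1, 0.3]
finger_gap: 0.0855
gripper_force: 0.0
```

```bash
python3 go.py .4505 .0895 .25; python3 -c "
from h import *
cv2.imwrite('pics/s3.png',cv2.resize(arm.camera('side')[90:330,180:380],None,fx=2.4,fy=2.4))"
```

```text
t 17.55 tcp [0.6304 0.1019 0.2823] yaw 83.5 F [-0.  -0.1  0.3] gap 0.0855 0.0 
shift [-0.082 -0.444  0.079] turn 0.0
```

View pics/s3.png

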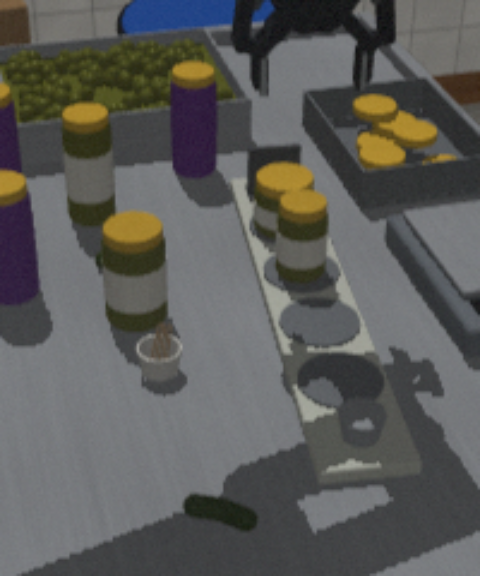

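Squat and slim stand upright on pads A and B. The wide jar is next; it stands undisturbed at (135,270) in this crop.

Call:
{"op": "jog_arm", "data": {"motion": "-0.082 -0.444 0.079 0; -0.082 -0.444 0.079 0; -0.082 -0.444 0.079 0; -0.082 -0.444 0.079 0; -0.082 -0.444 0.079 0"}}

```text
time: 18.23
tcp_pos: [0.4484, 0.0893, 0.2466]
ee_rot: [-179.8, 0.0, 83.5]
ft_force: [0.5, 0.2, 0.8]
finger_gap: 0.0852
gripper_force: 0.0
```

Call:
{"op": "jog_arm", "data": {"motion": "0 0 0 0; 0 0 0 0"}}

```text
time: 18.48
tcp_pos: [0.4508, 0.0893, 0.2492]
ee_rot: [179.9, -0.0, 83.5]
ft_force: [-0.1, -0.5, 0.2]
finger_gap: 0.0855
gripper_force: 0.0
```

```bash
python3 go.py .4505 .0895 .12
```

```text
t 18.475 tcp [0.4508 0.0893 0.2492] yaw 83.5 F [-0.1 -0.5  0.2] gap 0.0855 0.0 
shift [ 0.    -0.001  0.323] turn 0.0
```

Call:
{"op": "jog_arm", "data": {"motion": "0 -0.001 0.1 0; 0 -0.001 0.18 0; 0 -0.001 0.26 0; 0 -0.001 0.315 0; 0 -0.001 0.32 0"}}

```text
time: 19.1
tcp_pos: [0.4483, 0.0893, 0.1191]
ee_rot: [-179.8, 0.0, 83.5]
ft_force: [-0.7, -0.1, 0.2]
finger_gap: 0.0853
gripper_force: 0.0
```

Call:
{"op": "jog_arm", "data": {"motion": "0 0 0 0; 0 0 0 0; 0 0 0 0; 0 0 0 0; 0 0 0 0", "gripper": 0}}

```text
time: 19.73
tcp_pos: [0.4516, 0.0894, 0.1227]
ee_rot: [179.6, -0.1, 83.5]
ft_force: [4.6, -0.8, 6.1]
finger_gap: 0.0612
gripper_force: 44.4
```

Call:
{"op": "jog_arm", "data": {"motion": "0 0 -0.05 0; 0 0 -0.12 0; 0 0 -0.22 0; 0 0 -0.32 0; 0 0 -0.32 0"}}

```text
time: 20.35
tcp_pos: [0.4494, 0.0896, 0.2505]
ee_rot: [179.8, -0.0, 83.5]
ft_force: [1.0, 0.0, -3.5]
finger_gap: 0.061
gripper_force: 45.1
```

```bash
python3 go.py .6191 .0126 .245
```

```text
t 20.35 tcp [0.4494 0.0896 0.2505] yaw 83.5 F [ 1.   0.  -3.5] gap 0.061 45.09712430459331 
shift [-0.143  0.443  0.015] turn 0.0
```

Call:
{"op": "jog_arm", "data": {"motion": "-0.025 0.08 0 0; -0.065 0.2 0.01 0; -0.105 0.32 0.01 0; -0.135 0.42 0.01 0; -0.143 0.443 0.015 0"}}

```text
time: 20.98
tcp_pos: [0.6183, 0.0115, 0.2387]
ee_rot: [-179.7, 0.0, 83.4]
ft_force: [-1.4, 0.2, -3.4]
finger_gap: 0.0611
gripper_force: 45.3
```

Call:
{"op": "jog_arm", "data": {"motion": "0 0 0 0; 0 0 0 0; 0 0 0 0"}}

```text
time: 21.35
tcp_pos: [0.6173, 0.0133, 0.2422]
ee_rot: [-179.9, -0.0, 83.6]
ft_force: [0.2, 0.2, -3.4]
finger_gap: 0.0615
gripper_force: 45.3
```

```bash
python3 go.py .6191 .0126 .1405
```

```text
t 21.35 tcp [0.6173 0.0133 0.2422] yaw 83.6 F [ 0.2  0.2 -3.4] gap 0.0615 45.31976049154764 
shift [-0.001  0.005  0.254] turn 0.0
```

Call:
{"op": "jog_arm", "data": {"motion": "-0.001 0.005 0.07 0; -0.001 0.005 0.14 0; -0.001 0.005 0.2 0; -0.001 0.005 0.235 0; -0.001 0.005 0.244 0"}}

```text
time: 21.98
tcp_pos: [0.6197, 0.0122, 0.1443]
ee_rot: [-179.9, -0.0, 83.5]
ft_force: [-0.1, 0.4, -2.6]
finger_gap: 0.0612
gripper_force: 45.3
```

Call:
{"op": "jog_arm", "data": {"motion": "0 0 0.001 0; 0 0 0.002 0; 0 0 0.003 0; 0 0 0.004 0; 0 0 0.004 0"}}

```text
time: 22.6
tcp_pos: [0.6205, 0.0119, 0.1435]
ee_rot: [180.0, -0.0, 83.5]
ft_force: [-0.0, 0.0, -3.8]
finger_gap: 0.0613
gripper_force: 45.3
```

```bash
python3 go.py .6191 .0126 .1405
```

```text
t 22.6 tcp [0.6205 0.0119 0.1435] yaw 83.5 F [-0.   0.  -3.8] gap 0.0613 45.32150842962437 
shift [ 0.001 -0.004  0.008] turn 0.0
```

Call:
{"op": "jog_arm", "data": {"motion": "0 -0.003 0.001 0; 0 -0.003 0.003 0; 0 -0.003 0.005 0; 0 -0.003 0.006 0; 0 -0.003 0.006 0"}}

```text
time: 23.22
tcp_pos: [0.6192, 0.012, 0.1409]
ee_rot: [-180.0, 0.0, 83.5]
ft_force: [0.3, -0.1, -3.4]
finger_gap: 0.0609
gripper_force: 45.3
```

Call:
{"op": "jog_arm", "data": {"motion": "0 0 0.001 0; 0 0 0.001 0; 0 0 0.001 0"}}

```text
time: 23.6
tcp_pos: [0.6193, 0.0121, 0.1407]
ee_rot: [180.0, -0.0, 83.5]
ft_force: [0.1, 0.4, -2.5]
finger_gap: 0.061
gripper_force: 45.5
```

Call:
{"op": "jog_arm", "data": {"motion": "0 0 0.001 0; 0 0 0.001 0; 0 0 0.001 0"}}

```text
time: 23.98
tcp_pos: [0.6194, 0.012, 0.1407]
ee_rot: [180.0, 0.0, 83.5]
ft_force: [-1.9, -0.9, 0.9]
finger_gap: 0.061
gripper_force: 45.6
```

Contact. Release and rise.

Call:
{"op": "jog_arm", "data": {"motion": "0 0 0 0; 0 0 0 0; 0 0 0 0; 0 0 0 0; 0 0 0 0", "gripper": 1}}

```text
time: 24.6
tcp_pos: [0.6193, 0.012, 0.1402]
ee_rot: [180.0, -0.0, 83.5]
ft_force: [0.2, 0.0, 0.7]
finger_gap: 0.0853
gripper_force: 0.0
```

Call:
{"op": "jog_arm", "data": {"motion": "0 0 -0.08 0; 0 0 -0.2 0; 0 0 -0.35 0; 0 0 -0.4 0; 0 0 -0.4 0"}}

```text
time: 25.22
tcp_pos: [0.6202, 0.012, 0.3024]
ee_rot: [179.7, -0.0, 83.5]
ft_force: [0.2, 0.2, -0.6]
finger_gap: 0.0853
gripper_force: 0.0
```

```bash
python3 go.py .4405 .2925 .29
```

```text
t 25.225 tcp [0.6202 0.012  0.3024] yaw 83.5 F [ 0.2  0.2 -0.6] gap 0.0853 0.0 
shift [ 0.646 -0.526  0.029] turn 0.0
```

Call:
{"op": "jog_arm", "data": {"motion": "0.646 -0.526 0.029 0; 0.646 -0.526 0.029 0; 0.646 -0.526 0.029 0; 0.646 -0.526 0.029 0; 0.646 -0.526 0.029 0"}}

```text
time: 25.85
tcp_pos: [0.448, 0.2757, 0.2858]
ee_rot: [-179.7, 0.2, 83.5]
ft_force: [0.2, 0.7, 0.4]
finger_gap: 0.0853
gripper_force: 0.0
```

Call:
{"op": "jog_arm", "data": {"motion": "0 0 0 0; 0 0 0 0; 0 0 0 0"}}

```text
time: 26.22
tcp_pos: [0.4512, 0.2737, 0.2882]
ee_rot: [-179.9, 0.1, 83.4]
ft_force: [0.6, -0.1, -0.7]
finger_gap: 0.0853
gripper_force: 0.0
```

```bash
python3 go.py .4405 .2925 .22
```

```text
t 26.225 tcp [0.4512 0.2737 0.2882] yaw 83.4 F [ 0.6 -0.1 -0.7] gap 0.0853 0.0 
shift [ 0.044 -0.032  0.171] turn -0.001
```

Call:
{"op": "jog_arm", "data": {"motion": "0.044 -0.032 0 0; 0.044 -0.032 0.07 0; 0.044 -0.032 0.15 0; 0.044 -0.032 0.15 0; 0.044 -0.032 0.15 0"}}

```text
time: 26.85
tcp_pos: [0.4411, 0.2934, 0.2302]
ee_rot: [179.9, -0.0, 83.4]
ft_force: [0.6, 0.8, 0.7]
finger_gap: 0.0856
gripper_force: 0.0
```

```bash
python3 go.py .4405 .2925 .144; python3 -c "
from h import *
cv2.imwrite('pics/s4.png',cv2.resize(arm.camera('side')[50:290,140:400],None,fx=2.4,fy=2.4))"
```

```text
t 26.85 tcp [0.4411 0.2934 0.2302] yaw 83.4 F [0.6 0.8 0.7] gap 0.0856 0.0 
shift [-0.002 -0.001  0.215] turn -0.001
```

View pics/s4.png

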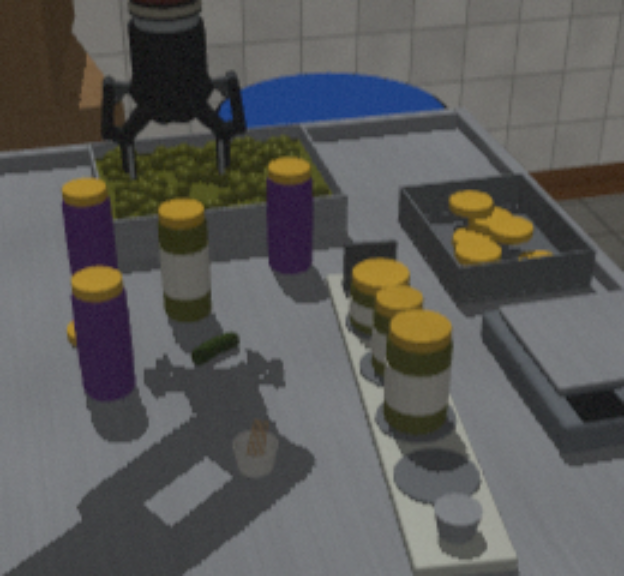

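Three jars stand on pads A to C, and the gripper is above the olive tall jar (185,260 in the crop), with clearance to the purple ones. Descend and grasp.

Call:
{"op": "jog_arm", "data": {"motion": "-0.002 -0.001 0.06 0; -0.002 -0.001 0.12 0; -0.002 -0.001 0.18 0; -0.002 -0.001 0.21 0; -0.002 -0.001 0.212 0"}}

```text
time: 27.52
tcp_pos: [0.4397, 0.2931, 0.1447]
ee_rot: [-180.0, 0.0, 83.5]
ft_force: [-0.1, 1.1, 0.9]
finger_gap: 0.0852
gripper_force: 0.0
```

Call:
{"op": "jog_arm", "data": {"motion": "0 0 0 0; 0 0 0 0; 0 0 0 0; 0 0 0 0; 0 0 0 0", "gripper": 0}}

```text
time: 28.15
tcp_pos: [0.4408, 0.2936, 0.1461]
ee_rot: [179.8, -0.1, 83.5]
ft_force: [1.2, -0.7, 5.5]
finger_gap: 0.0526
gripper_force: 42.7
```

Call:
{"op": "jog_arm", "data": {"motion": "0 0 -0.05 0; 0 0 -0.12 0; 0 0 -0.22 0; 0 0 -0.34 0; 0 0 -0.4 0"}}

```text
time: 28.78
tcp_pos: [0.4394, 0.2933, 0.3062]
ee_rot: [180.0, -0.1, 83.5]
ft_force: [0.6, 0.2, -2.6]
finger_gap: 0.0528
gripper_force: 43.0
```

```bash
python3 go.py .609 -.0761 .305
```

```text
t 28.775 tcp [0.4394 0.2933 0.3062] yaw 83.5 F [ 0.6  0.2 -2.6] gap 0.0528 42.95178896500147 
shift [-0.87   0.526  0.003] turn 0.0
```

Call:
{"op": "jog_arm", "data": {"motion": "-0.08 0.02 0 0; -0.2 0.06 0 0; -0.33 0.12 0 0; -0.45 0.18 0 0; -0.56 0.24 0 0"}}

```text
time: 29.4
tcp_pos: [0.5085, 0.0582, 0.3028]
ee_rot: [-179.8, -0.0, 83.5]
ft_force: [-0.7, 0.2, -3.2]
finger_gap: 0.0529
gripper_force: 42.9
```

Call:
{"op": "jog_arm", "data": {"motion": "-0.11 0.07 0 0; -0.2 0.14 0 0; -0.26 0.2 0 0; -0.3 0.26 0 0; -0.31 0.286 0 0"}}

```text
time: 30.02
tcp_pos: [0.609, -0.0772, 0.3025]
ee_rot: [-179.8, -0.0, 83.4]
ft_force: [-0.9, -0.2, -2.9]
finger_gap: 0.0529
gripper_force: 43.0
```

Call:
{"op": "jog_arm", "data": {"motion": "0 0 0 0; 0 0 0 0; 0 0 0 0"}}

```text
time: 30.4
tcp_pos: [0.6086, -0.0755, 0.3045]
ee_rot: [-180.0, -0.0, 83.6]
ft_force: [-0.3, 1.0, -2.6]
finger_gap: 0.0527
gripper_force: 43.0
```

```bash
python3 go.py .609 -.0761 .1645
```

```text
t 30.4 tcp [ 0.6086 -0.0755  0.3045] yaw 83.6 F [-0.3  1.  -2.6] gap 0.0527 43.006005066563375 
shift [-0.002  0.001  0.35 ] turn 0.001
```

Call:
{"op": "jog_arm", "data": {"motion": "-0.002 0.001 0.09 0; -0.002 0.001 0.18 0; -0.002 0.001 0.26 0; -0.002 0.001 0.32 0; -0.002 0.001 0.338 0"}}

```text
time: 31.02
tcp_pos: [0.6079, -0.0764, 0.1674]
ee_rot: [-179.8, -0.0, 83.5]
ft_force: [-0.4, 0.1, -3.1]
finger_gap: 0.0527
gripper_force: 42.9
```

Call:
{"op": "jog_arm", "data": {"motion": "0 0 0.001 0; 0 0 0.002 0; 0 0 0.003 0; 0 0 0.004 0; 0 0 0.004 0"}}

```text
time: 31.65
tcp_pos: [0.6096, -0.0773, 0.168]
ee_rot: [180.0, 0.0, 83.5]
ft_force: [0.1, 0.2, -3.4]
finger_gap: 0.0524
gripper_force: 43.0
```

```bash
python3 go.py .609 -.0761 .1645
```

```text
t 31.65 tcp [ 0.6096 -0.0773  0.168 ] yaw 83.5 F [ 0.1  0.2 -3.4] gap 0.0524 42.951525079552084 
shift [ 0.003 -0.002  0.009] turn 0.0
```

Call:
{"op": "jog_arm", "data": {"motion": "0.002 -0.002 0.001 0; 0.002 -0.002 0.003 0; 0.002 -0.002 0.005 0; 0.002 -0.002 0.006 0; 0.002 -0.002 0.006 0"}}

```text
time: 32.28
tcp_pos: [0.6088, -0.0764, 0.1653]
ee_rot: [-180.0, -0.0, 83.5]
ft_force: [-0.8, 0.6, -2.6]
finger_gap: 0.0527
gripper_force: 43.0
```

Call:
{"op": "jog_arm", "data": {"motion": "0 0 0.001 0; 0 0 0.002 0; 0 0 0.002 0"}}

```text
time: 32.65
tcp_pos: [0.6088, -0.0763, 0.1645]
ee_rot: [-180.0, -0.0, 83.5]
ft_force: [0.4, -0.5, -2.4]
finger_gap: 0.0527
gripper_force: 43.0
```

Call:
{"op": "jog_arm", "data": {"motion": "0 0 0.001 0; 0 0 0.001 0; 0 0 0.001 0"}}

```text
time: 33.02
tcp_pos: [0.6088, -0.0764, 0.1641]
ee_rot: [180.0, 0.0, 83.5]
ft_force: [-0.1, -0.1, -2.9]
finger_gap: 0.0528
gripper_force: 43.1
```

Call:
{"op": "jog_arm", "data": {"motion": "0 0 0.001 0; 0 0 0.001 0; 0 0 0.001 0"}}

```text
time: 33.4
tcp_pos: [0.6089, -0.0764, 0.1641]
ee_rot: [180.0, 0.0, 83.5]
ft_force: [-1.5, 1.1, 0.5]
finger_gap: 0.0525
gripper_force: 43.3
```

Call:
{"op": "jog_arm", "data": {"motion": "0 0 0.001 0; 0 0 0.001 0; 0 0 0.001 0"}}

```text
time: 33.78
tcp_pos: [0.6089, -0.0764, 0.164]
ee_rot: [180.0, 0.0, 83.5]
ft_force: [-1.3, 0.0, 5.6]
finger_gap: 0.0528
gripper_force: 43.5
```

Contact. Release, rise, then back away so the top view is clear.

Call:
{"op": "jog_arm", "data": {"motion": "0 0 0 0; 0 0 0 0; 0 0 0 0; 0 0 0 0; 0 0 0 0", "gripper": 1}}

```text
time: 34.4
tcp_pos: [0.6088, -0.0763, 0.1632]
ee_rot: [180.0, -0.0, 83.5]
ft_force: [0.3, 0.8, 1.0]
finger_gap: 0.0853
gripper_force: 0.0
```

Call:
{"op": "jog_arm", "data": {"motion": "0 0 -0.08 0; 0 0 -0.2 0; 0 0 -0.33 0; 0 0 -0.35 0; 0 0 -0.35 0"}}

```text
time: 35.02
tcp_pos: [0.609, -0.0764, 0.304]
ee_rot: [179.9, 0.0, 83.5]
ft_force: [-0.1, 0.2, -0.2]
finger_gap: 0.0855
gripper_force: 0.0
```

Call:
{"op": "jog_arm", "data": {"motion": "-0.7 -0.3 0 0; -0.7 -0.3 0 0; -0.7 -0.3 0 0; -0.7 -0.3 0 0; -0.7 -0.3 0 0"}}

```text
time: 35.65
tcp_pos: [0.4556, -0.3418, 0.3002]
ee_rot: [-179.8, -0.2, 83.5]
ft_force: [0.6, -0.9, 0.6]
finger_gap: 0.0853
gripper_force: 0.0
```

Call:
{"op": "jog_arm", "data": {"motion": "0 0 0 0; 0 0 0 0; 0 0 0 0; 0 0 0 0"}}

```text
time: 36.15
tcp_pos: [0.4586, -0.3398, 0.303]
ee_rot: [-180.0, -0.0, 83.6]
ft_force: [-1.0, -0.3, 0.0]
finger_gap: 0.0852
gripper_force: 0.0
```

Run:
```python
from h import *
J=[('squat',.062,.062,.6395,.1911),('slim',.048,.084,.6293,.1018),('wide',.058,.106,.6191,.0126),('tall',.050,.130,.609,-.0761)]
ims=[]
for n in('top','side'):
    im=arm.camera(n); C=Cam(n); h=cv2.cvtColor(im,cv2.COLOR_BGR2HSV)
    B=blobs((h[...,0]>12)&(h[...,0]<26)&(h[...,1]>130)&(h[...,2]>45),60)
    for j,d,H,x,y in J:
        p=C.proj([x,y,H+.012])[0]; b=min(B,key=lambda b:np.hypot(*(b[0]-p)))
        d0=J[0][1] if j=='squat' else d
        print(n,j,b[0],b[1],p.round(1),'err mm',((C.cyl(b[0],d0/2,H+.005,H+.018)-[x,y])*1000).round(1))
    r=(90,230,120,390) if n=='top' else (110,300,200,400)
    ims.append(cv2.resize(im[r[0]:r[1],r[2]:r[3]],(540,280) if n=='top' else (540,513-200)))
cv2.imwrite('pics/f.png',np.vstack(ims)); print(arm.observe()['time'])
```

```text
top squat [208.6 144.6] 542 [208.9 143.3] err mm [-3.2  0.4]
top slim [245.  146.8] 339 [245.7 145.7] err mm [-2.6  1.4]
top wide [283.4 149. ] 507 [284.2 148.3] err mm [-1.7  1.8]
top tall [324.5 151.3] 406 [324.6 150.6] err mm [-1.4  0.2]
side squat [341.6 144.4] 675 [299.1 164.7] err mm [148.6  80.7]
side slim [341.6 144.4] 675 [306.4 175.2] err mm [141.2 130.3]
side wide [341.6 144.4] 675 [314.9 187.4] err mm [133.9 180.2]
side tall [341.6 144.4] 675 [324.8 200.7] err mm [119.6 213.7]
36.25h.py:18: RuntimeWarning: The iteration is not making good progress, as measured by the 
 improvement from the last ten iterations.
  return fsolve(f,s.at(uv,z1)[:2])
```

View pics/f.png

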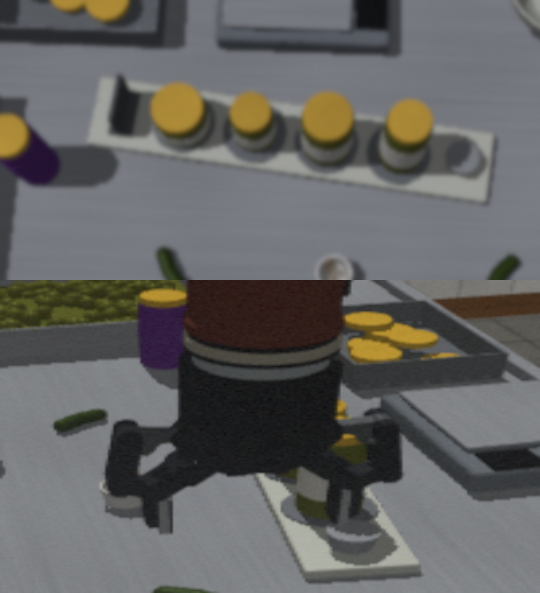

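The final top view shows all four jars upright and in order, squat to tall, starting from the end plate. Each is within about 3 mm of its pad centre. In the side view the gripper only hides the row and touches nothing. Handing in.

```bash
python3 -c "
from plant import arm
print(arm.close_job())"
```

```text
the job is handed in; nothing more can be done
None
```

The job is handed in: all four jars stand upright on their pads in height order, with the shortest next to the end plate and each about 3 mm or less from its pad centre by the last top view; the hand-in gave no verdict.

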